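# Set the glaze sprayer's air regulator and lock its knob

## Task

Set the air regulator for the glaze sprayer: turn its black knob clockwise until the white pointer stands in the green band of the scale, then feel inside the band for the place where the catch lets the knob rise, and pull the knob up to its top stop so that it stays locked; then let go. Lift gently while you feel for the catch and never force the knob up (or round) against it, and leave the jar, cup and tile where they are.

Things in the scene. Friction and masses are not known exactly. Their poses are not given: they have to be found in the camera images.
- regulator: Air regulator bolted to the bench: foot plate 110 x 80 mm, aluminium block 64 mm square, blue round bonnet of radius 38 mm up to z = 112 mm, a gauge on its -x side (62 mm from the axis, under 70 mm high), copper pipes at +-75 mm along y (under 50 mm high). Origin: on the bench below the knob's upright axis; z up.
- scale: White fixed scale disc on top of the bonnet, radius 52 mm, 5 mm thick, concentric with the knob; black ticks and one green band. Origin: centre of its underside, on the knob's axis, 112 mm over the bench. Its -x axis points at the middle of the green band, which reaches 24 degrees (0.42 rad) to either side. How it is turned relative to the regulator differs from start to start.
- band (a point): Middle of the green band, on the scale disc's top, 42 mm from the knob's axis.
- knob_grip (a point): Point on the knob's upright axis at the height to grip, 144 mm over the bench with the knob down. The knob: round ribbed black grip, 40 mm in diameter (42 over the ribs), from 20 mm below to 17 mm above this point, white line on top; at its foot a skirt of radius 29 mm whose top is 124 mm over the bench. It cannot shift sideways.
- pointer (a point): Outer end of the white pointer line on the top of the knob's skirt, 28 mm from the axis; it turns and rises with the knob. The pointer is right when, seen from above, it points into the green band.
- dial (a joint): Turn of the knob, rad; grows clockwise seen from above; free from -2.2 to 2.2 with about 0.06 N m of friction, stays where it is left. At 0 the pointer looks along the regulator's -x. It starts well before the green band, so the knob must be turned clockwise (0.7 to 1.6 rad to the middle of the band).
- knob (a joint): Lift of the knob along its upright axis, m: 0 = down (as at the start), 0.015 = top stop; locked is over 0.011. Lifting takes about 3 N and friction keeps it where it is left. Away from the notch (see catch) the lift is free for 2 mm, then the sprung catch plate resists with 2.5 N for each further mm; more than 20 N between key and plate, up or sideways, damages it.
- catch (a point): Centre of the hidden catch plate in the bonnet, on the axis. A key on the stem must rise through the plate's one notch, anywhere up to 21 degrees (0.36 rad) either side of the green band's middle, unseen. The key fits within 2 degrees (0.03 rad) either side; there the plate's push vanishes (it snaps over the key when turned under a light pull), the knob lifts to the top and further turning meets a springy stop (2.5 N m/rad).
- glaze_jar: Glaze jar, radius 30 mm, 80 mm high, yellow lid; bystander, loose. Origin: centre of its underside.
- bisque_cup: Terracotta cup, rim radius 36 mm, 75 mm high; bystander, loose. Origin: centre of its underside.
- test_tile: White and blue ceramic test tile 70 x 50 x 8 mm lying flat; bystander, loose. Origin: centre of its underside.

How it is judged:
By the outcome, as a careful person would: the job done as asked, in the order asked, and still so for the second after the job is handed in, with the robot touching nothing.
It also fails if it takes over 61 s, if anything falls off the work surface, if the arm or the gripper's body presses on something with over 40 N, if the wrist force passes 120 N, or if a joint passes its speed limit or range.

## Robot

A 6-joint arm with a two-finger parallel gripper is mounted at the origin on the work surface. World frame = base frame: x ahead of the robot, y to its left, z up, the work surface at z = 0. Lengths are in m, angles in rad, forces in N, time in s.
With the tool pointing down it reaches from about 0.35 to 0.85 m from the base axis. Payload 8.1 kg.
Tool frame: the origin (TCP) lies between the finger pads; the fingertips stand tips_ahead ahead of it and the grasp point (between the pads) lies 8 mm behind it (tips_ahead is the distance from the TCP to the fingertips, in m); z points along the fingers, x is the direction in which the jaws open and shut, and the axes are right-handed (so a half turn about z gives the same grasp; the last joint's range is limited). The gripper opens to 93 mm and grips with 3 to 60 N. Pads are 15 mm wide; open, the fingers measure 128 mm over their backs; the gripper's body (75 mm by 188 mm) begins 65 mm behind the grasp point.
Start: joints at [-1.237, 0.13, 1.488, -0, 1.523, -0.085], TCP at [0.244, -0.548, 0.23] pointing down, gripper open.
Joint ranges: [-2.96, 2.96], [-0.89, 2.26], [0.02, 2.5], [-1.34, 4.48], [0, 2.73], [-2.66, 2.66]. Speed limits (rad/s): [2.39, 2.39, 2.79, 3.14, 3.14, 3.14].

## Interface

Orientations are given as a rotation vector (axis times angle).
In Python, from plant import * gives the robot as it stands.
- The arm moves only by the tool play_rows, never from a script. Its argument "increments" is a list that holds one entry, the list of rows, each a list of 4 numbers: the shift along the tool's x, y, z in cm, then the turn about the tool's z in rad. A call has 1 to 5 rows; each row is the pose to reach, as a shift and turn from the pose measured when the call began, along the tool's axes at that moment; what a row does not reach only later rows make up. A row lasts 1/10 s, in which the tool goes at most 50 mm and 8.59 degrees, less where a joint would pass 70% of its speed; a pose out of reach is approached as far as the arm can. A call with a gripper value outside its range is refused whole. "jaw" is the finger opening in cm, from 0 to 9.3, set as the call begins (left out, the last holds). The fingers move at their own pace and stop on an object; "squeeze" is the grip in N (left out, the last holds). Time passes only in rows, so rows that repeat a pose let the fingers close. It gives the time, the measured TCP pose, the force and the opening at its end, in the units of the state.
- read_state(): the state, without advancing time (a new reading comes with each control period).
- read_camera(name): name is "scene" or "top" or "wrist"; returns (picture, depth): 400x640x3 uint8, blue, green, red; 400x640 float32, m along the optical axis (not along the pixel's ray), 0 where there is no reading.
- camera_params(name): a dict with "K" (3x3 intrinsics, pixels), "eye" and "orientation" of the camera in the world. Camera axes: x right, y up, looking along -z (the intrinsics and any distortion apply to the point x, -y, -z); pixel columns grow to the right and rows downward; lengths in m; the calibration is good to about 2 mm. A picture is of the moment at which its call begins: read the wrist's pose just before it. camera_params takes no time and is no camera call; for the wrist camera it gives the pose at the moment of the call.
- close_job(): hands the job in, once; it reports no verdict.
The state is a dict: "t": time; "q": joint angles; "dq": joint speeds; "joint_torque": joint torques, N m; "tool_pos": TCP position; "orientation": TCP orientation; "force": force on the tool from outside, world axes, zero at the start; "wrist_torque": the same for the moment, N m; "opening": finger opening in m.
Only numpy, scipy, OpenCV 4.12 (cv2) and the standard library are available. Lean on these libraries where they do the work, as an engineer would, in place of code of your own. Each camera call takes 0.05 s, during which the arm holds its last target.

## Working session

There is one attempt and no reset: what is moved stays moved. The work goes in short steps, Python scripts to look and compute and a tool call to move; the robot and the scene stay as the last step left them, time stands still between calls to the robot, and variables do not carry over. Pictures are saved under pics/ and viewed, and the job is handed in when it is done.

Besides the shell and the picture viewer there is one more tool, called after "Emit:" as a command line: name --argument value ..., lists and objects as JSON in quotes. play_rows: Moves the arm, as the interface text tells. Its arguments: {"type":"object","properties":{"increments":{"type":"array"},"jaw":{"type":"number"},"squeeze":{"type":"number"}},"required":["increments"]}

```bash
ls; mkdir -p pics; python3 - <<'E'
from plant import *
import cv2,numpy as np
s=read_state();print(s)
for n in("top","scene"):
    p,d=read_camera(n);cv2.imwrite(f"pics/{n}0.png",p);np.save(f"pics/{n}0.npy",d)
    c=camera_params(n);print(n,c)
E
```

```text
pics
{'t': 0.0, 'q': array([-1.23739690e+00,  1.31148595e-01,  1.48928949e+00,  2.19275997e-05,
        1.52302775e+00, -8.54060439e-02]), 'dq': array([ 0.00192648,  0.00042911, -0.00192224,  0.00106624,  0.00078196,
       -0.0001422 ]), 'joint_torque': array([-1.16387178e-03, -5.59848368e+01, -4.91754198e+01,  7.70422281e-02,
        3.57594341e-02, -1.64083012e-04]), 'tool_pos': array([ 0.24384046, -0.54759824,  0.22858936]), 'orientation': array([-2.63371735e+00,  1.71049574e+00,  2.29994248e-03]), 'force': array([ 0.89910269,  0.1663411 , -0.08250248]), 'wrist_torque': array([-0.00442557,  0.01032477,  0.04706953]), 'opening': 0.09324104654891009}
top {'K': array([[489.60410249,   0.        , 311.61293636],
       [  0.        , 489.60410249, 189.39452634],
       [  0.        ,   0.        ,   1.        ]]), 'eye': array([0.45984787, 0.03073714, 1.06239626]), 'orientation': array([ 0.05299171, -0.07868866, -1.574252  ])}
scene {'K': array([[473.93840956,   0.        , 311.24354048],
       [  0.        , 473.93840956, 200.20248692],
       [  0.        ,   0.        ,   1.        ]]), 'eye': array([1.0726804 , 0.44298608, 0.82524603]), 'orientation': array([0.39414033, 0.83993992, 2.12136789])}
```

View pics/top0.png

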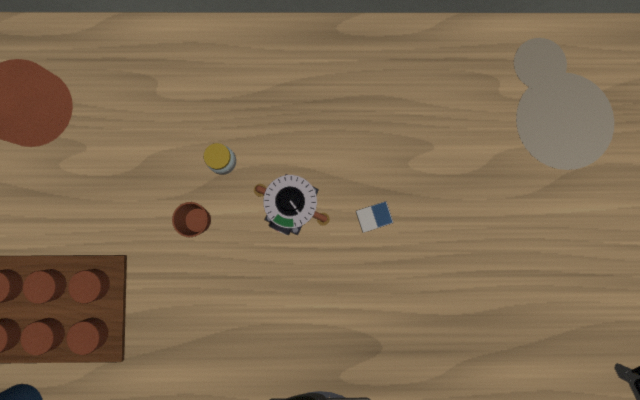

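View pics/scene0.png

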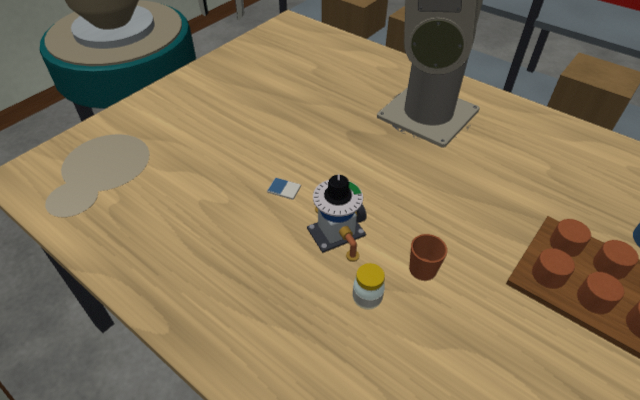

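```bash
python3 - <<'E'
import cv2
p=cv2.imread("pics/top0.png");cv2.imwrite("pics/top0c.png",cv2.resize(p[100:260,200:400],None,fx=4,fy=3.75,interpolation=2))
E
```

```text
(no output)
```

View pics/top0c.png

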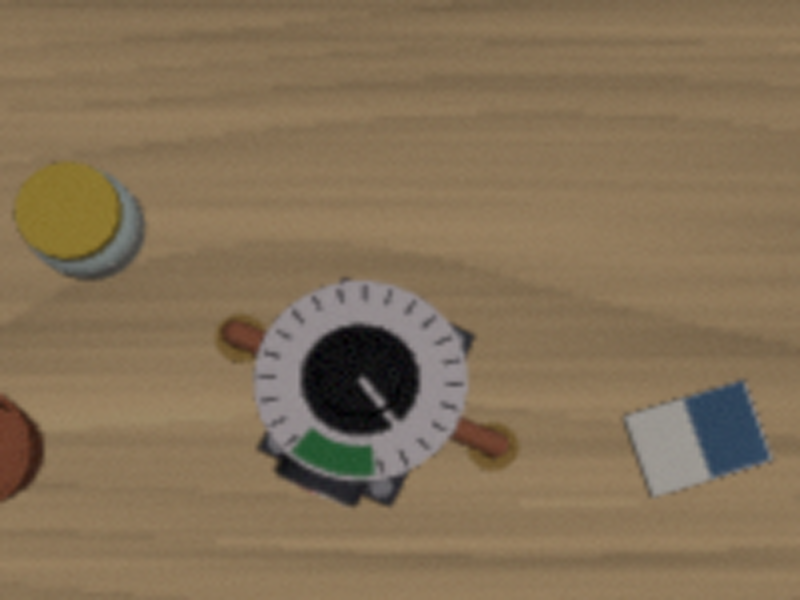

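```bash
cat > h.py <<'E'
import numpy as np,cv2
from scipy.spatial.transform import Rotation as R
def px2w(c,u,v,z):
    K=c["K"];d=np.array([(u-K[0,2])/K[0,0],-(v-K[1,2])/K[1,1],-1.0])
    d=R.from_rotvec(c["orientation"]).apply(d);e=np.array(c["eye"]);return e+d*(z-e[2])/d[2]
def dep2w(c,D):
    K=c["K"];v,u=np.mgrid[:D.shape[0],:D.shape[1]]
    P=np.stack([(u-K[0,2])/K[0,0]*D,-(v-K[1,2])/K[1,1]*D,-D],-1).reshape(-1,3)
    return (R.from_rotvec(c["orientation"]).apply(P)+c["eye"]).reshape(D.shape+(3,))
E
python3 - <<'E'
from plant import *
from h import *
c=camera_params("top");p=cv2.imread("pics/top0.png");D=np.load("pics/top0.npy")
W=dep2w(c,D)
hsv=cv2.cvtColor(p,cv2.COLOR_BGR2HSV)
sub=np.zeros(D.shape,bool);sub[150:250,240:350]=1
m=sub&(W[...,2]>.155)&(W[...,2]<.17);print("knobtop",m.sum(),np.median(W[m],0),(W[m].min(0)+W[m].max(0))/2,W[m].min(0),W[m].max(0))
m=sub&(W[...,2]>.112)&(W[...,2]<.122);print("disc",m.sum(),(W[m].min(0)+W[m].max(0))/2,W[m].min(0),W[m].max(0))
g=sub&(hsv[...,0]>50)&(hsv[...,0]<90)&(hsv[...,1]>120)&(hsv[...,2]>60)
v,u=np.nonzero(g);print("green",g.sum(),u.mean(),v.mean(),px2w(c,u.mean(),v.mean(),.117))
E
```

```text
knobtop 375 [0.51617291 0.05760165 0.16002887] [0.51642359 0.05769976 0.16009324] [0.4960277  0.0373342  0.15503714] [0.53681947 0.07806533 0.16514934]
disc 1589 [0.51720364 0.05797127 0.11703534] [0.46671017 0.00655448 0.11208795] [0.56769711 0.10938805 0.12198272]
green 107 283.2710280373832 221.0 [0.47834498 0.06996588 0.117     ]
```

```bash
python3 - <<'E'
import plant
print([n for n in dir(plant) if not n.startswith('_')])
from plant import *
from h import *
try: print(tips_ahead)
except Exception as e: print(e)
c=camera_params("top");s=read_state();M=R.from_rotvec(s["orientation"]).as_matrix();print(M.round(3))
C=np.array([.5168,.0578])
g=np.array([.47834,.06997])-C
for z in(.124,):
    P=px2w(c,299.25,212.3,z)[:2]-C;print(P,np.linalg.norm(P))
A=px2w(c,200+361/4,100+378/3.75,.161)[:2];B=px2w(c,200+382/4,100+406/3.75,.161)[:2]
an=lambda v:np.arctan2(v[1],v[0])
print(A,B,an(g),an(P),an(B-C), "cw needed",(an(P)-an(g))%(2*np.pi),(an(B-C)-an(g))%(2*np.pi))
E
```

```text
['IKError', 'camera_params', 'close_job', 'read_camera', 'read_state', 'tips_ahead']
0.011
[[ 0.407 -0.914 -0.001]
 [-0.914 -0.407  0.002]
 [-0.002 -0.    -1.   ]]
[-0.02210862 -0.01871031] 0.02896319083851803
[0.514578   0.05527673] [0.50077088 0.04563886] 2.835129030584426 -2.439256236944413 -2.4925528901932563 cw needed 1.0088000396507475 0.9555033864019045
```

Emit:
play_rows --increments '[[[-44.2,-49.6,0,-1.36],[-44.2,-49.6,0,-1.36],[-44.2,-49.6,0,-1.36],[-44.2,-49.6,0,-1.36],[-44.2,-49.6,0,-1.36]]]' --jaw 7.5 --squeeze 20

```text
t: 0.6
tool_pos: [0.347, -0.3183, 0.2291]
orientation: [-3.079, 0.618, 0.001]
force: [1.7, 0.0, 0.7]
opening: 0.075
```

```bash
cat > rem.py <<'E'
from plant import *
from h import *
import sys
s=read_state();M=R.from_rotvec(s["orientation"]).as_matrix()
T=np.array([float(a) for a in sys.argv[1:4]]);
print("t",s["t"],"q",s["q"].round(3),"pos",s["tool_pos"].round(4),"yaw",np.arctan2(M[1,0],M[0,0]).round(4),"zax",M[:,2].round(4),"shift cm",(M.T@(T-s["tool_pos"])*100).round(2),"F",s["force"].round(2),"Tq",s["wrist_torque"].round(3),"op",s["opening"])
E
python3 rem.py .517 .058 .23
```

```text
t 0.6 q [-8.520e-01 -2.250e-01  1.833e+00  1.000e-03  1.534e+00 -4.560e-01] pos [ 0.347  -0.3183  0.2291] yaw -0.3963 zax [-3.0e-04  1.5e-03 -1.0e+00] shift cm [ 1.160e+00 -4.127e+01 -4.000e-02] F [1.68 0.03 0.71] Tq [-0.046 -0.119 -0.014] op 0.0749865575661925
```

Emit:
play_rows --increments '[[[1.2,-41.3,0,-0.6],[1.2,-41.3,0,-0.6],[1.2,-41.3,0,-0.6],[1.2,-41.3,0,-0.6],[1.2,-41.3,0,-0.6]]]'

```text
t: 1.1
tool_pos: [0.4498, -0.0903, 0.2294]
orientation: [-3.123, -0.328, 0.0]
force: [0.9, -1.1, -0.5]
opening: 0.075
```

```bash
python3 rem.py .517 .058 .23
```

```text
t 1.1 q [-3.110e-01 -2.610e-01  1.863e+00  1.000e-03  1.540e+00 -5.200e-01] pos [ 0.4498 -0.0903  0.2294] yaw 0.2092 zax [-3.0e-04  1.4e-03 -1.0e+00] shift cm [  9.66 -13.11  -0.04] F [ 0.93 -1.09 -0.49] Tq [-0.017 -0.156 -0.008] op 0.07496350249202625
```

Emit:
play_rows --increments '[[[9.66,-13.1,0,0],[9.66,-13.1,0,0],[9.66,-13.1,0,0],[9.66,-13.1,0,0],[9.66,-13.1,0,0]]]'

```text
t: 1.6
tool_pos: [0.5171, 0.0598, 0.229]
orientation: [-3.122, -0.333, 0.002]
force: [0.2, -0.5, 0.4]
opening: 0.0749
```

```bash
python3 rem.py .517 .058 .14; python3 - <<'E'
from plant import *
from h import *
c=camera_params("wrist");p,d=read_camera("wrist");cv2.imwrite("pics/w1.png",p);np.save("pics/w1.npy",d);print(c)
W=dep2w(c,d)
m=(W[...,2]>.157)&(W[...,2]<.165)&(abs(W[...,0]-.517)<.04)&(abs(W[...,1]-.058)<.04);print(m.sum(),W[m].min(0),W[m].max(0))
m=(W[...,2]>.113)&(W[...,2]<.121)&(abs(W[...,0]-.517)<.06)&(abs(W[...,1]-.058)<.06);print(m.sum(),W[m].min(0),W[m].max(0))
E
```

```text
t 1.6 q [ 0.016 -0.084  1.707  0.002  1.52  -0.197] pos [0.5171 0.0598 0.229 ] yaw 0.2127 zax [-0.0015  0.0015 -1.    ] shift cm [-0.04  0.19  8.9 ] F [ 0.17 -0.52  0.44] Tq [-0.061 -0.115 -0.016] op 0.07490490844969318
{'K': array([[359.10022181,   0.        , 321.66332037],
       [  0.        , 359.10022181, 195.3275577 ],
       [  0.        ,   0.        ,   1.        ]]), 'eye': array([0.50293785, 0.13120831, 0.38298355]), 'orientation': array([-0.26177332, -0.026769  ,  0.21141796])}
2644 [0.49734942 0.03957755 0.1570021 ] [0.53633835 0.0786432  0.16246323]
8878 [0.46521946 0.00687557 0.11322422] [0.56853303 0.11041508 0.1209917 ]
```

View pics/w1.png

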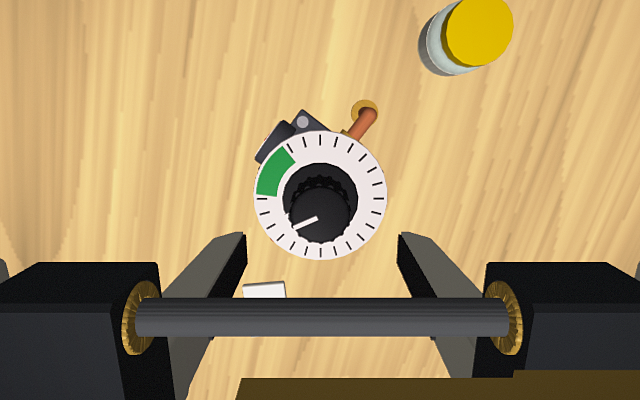

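```bash
cat > ang.py <<'E'
from h import *
def ang(c,p,d,C,lift=0,tag=None):
    W=dep2w(c,d);hsv=cv2.cvtColor(p,cv2.COLOR_BGR2HSV)
    X=W[...,:2]-C;r=np.hypot(X[...,0],X[...,1]);a=np.arctan2(X[...,1],X[...,0])
    g=(hsv[...,0]>45)&(hsv[...,0]<90)&(hsv[...,1]>110)&(abs(W[...,2]-.117)<.006)&(r<.055)
    ga=np.unwrap(np.sort(a[g]%(2*np.pi)));print("green n",g.sum(),np.percentile(ga,[1,50,99]).round(3), "meandir",np.angle(np.exp(1j*a[g]).mean())%(2*np.pi))
    w=(hsv[...,2]>120)&(hsv[...,1]<60)&(abs(W[...,2]-.124-lift)<.003)&(r<.0282)&(r>.0215)
    if w.sum():print("ptr n",w.sum(),np.angle(np.exp(1j*a[w]).mean())%(2*np.pi))
    w=(hsv[...,2]>120)&(hsv[...,1]<60)&(abs(W[...,2]-.161-lift)<.004)&(r<.021)&(r>.003)
    if w.sum():
        print("line n",w.sum(),np.angle(np.exp(1j*a[w]).mean())%(2*np.pi))
E
python3 - <<'E'
import plant
from ang import *
c=plant.camera_params("wrist")
ang(c,cv2.imread("pics/w1.png"),np.load("pics/w1.npy"),np.array([.5168,.0586]))
p=cv2.imread("pics/w1.png");cv2.imwrite("pics/w1c.png",cv2.resize(p[120:270,230:410],None,fx=4,fy=4,interpolation=2))
E
```

```text
green n 985 [2.424 2.859 3.314] meandir 2.8628867043083943
ptr n 10 1.7603214700301504
line n 140 3.942695382473812
```

View pics/w1c.png

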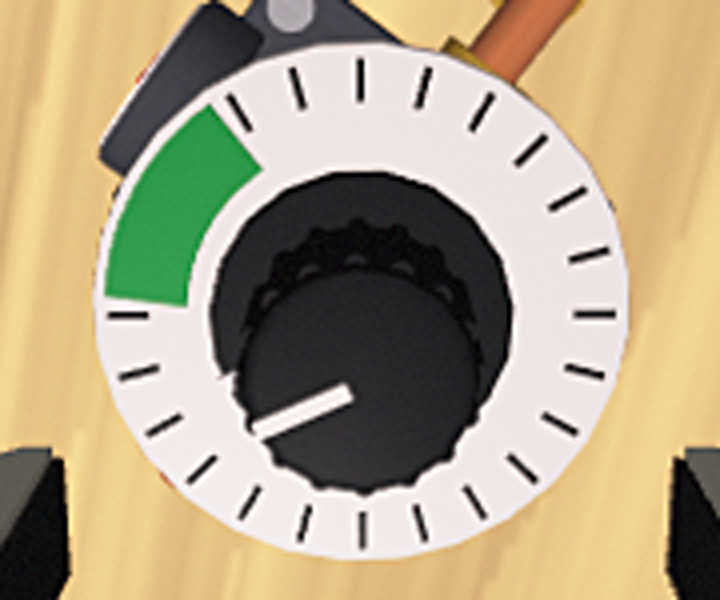

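```bash
python3 - <<'E'
import plant
from h import *
c=plant.camera_params("wrist");C=np.array([.5168,.0586])
f=lambda u,v,z:px2w(c,230+(u-1.5)/4,120+(v-1.5)/4,z)[:2]
an=lambda v:np.arctan2(v[1],v[0])%(2*np.pi)
P=f(225,377,.124)-C;print(P,np.linalg.norm(P),an(P))
A=f(350,392,.161);B=f(258,432,.161);print(A-C,B-C,an(B-A),an(B-C))
for q in((262,168),(210,105),(187,304),(105,296)):print(an(f(*q,.117)-C),np.linalg.norm(f(*q,.117)-C))
E
python3 rem.py .5168 .0585 .14
```

```text
[-0.02329063 -0.01708225] 0.028883505821184617 3.774410076068475
[-0.00160568 -0.00272391] [-0.01493745 -0.01265694] 3.7819274917330317 3.844534215790384
2.3982982965206054 0.03304960753763214
2.416186885759632 0.04808957466524191
3.3348947696988565 0.034011269937394756
3.308674423815848 0.04971600428449846
t 1.65 q [ 1.300e-02 -8.500e-02  1.708e+00  1.000e-03  1.520e+00 -1.980e-01] pos [0.5167 0.0583 0.229 ] yaw 0.2113 zax [-1.7e-03  8.0e-04 -1.0e+00] shift cm [ 0.02 -0.01  8.9 ] F [-0.28 -0.53  0.17] Tq [-0.083 -0.073 -0.003] op 0.07480581677008555
```

Emit:
play_rows --increments '[[[0,0,3,0],[0,0,6,0],[0,0,8,0],[0,0,8.9,0],[0,0,8.9,0]]]'

```text
t: 2.15
tool_pos: [0.5154, 0.0569, 0.1388]
orientation: [-3.123, -0.328, 0.007]
force: [0.3, 0.2, 0.3]
opening: 0.0754
```

```bash
python3 rem.py .5168 .0585 .14
```

```text
t 2.15 q [ 1.100e-02 -2.400e-02  1.816e+00  1.000e-03  1.353e+00 -1.990e-01] pos [0.5154 0.0569 0.1388] yaw 0.2096 zax [-4.4e-03  5.0e-04 -1.0e+00] shift cm [ 0.17 -0.12 -0.12] F [0.34 0.16 0.25] Tq [-0.047 -0.053 -0.001] op 0.07543208666290012
```

Emit:
play_rows --increments '[[[0.15,-0.15,-0.1,0],[0.15,-0.15,-0.1,0],[0.15,-0.15,-0.1,0]]]'

```text
t: 2.45
tool_pos: [0.5174, 0.0586, 0.1411]
orientation: [-3.124, -0.328, 0.003]
force: [0.1, 0.1, -0.1]
opening: 0.0749
```

```bash
python3 rem.py .5168 .0585 .14
```

```text
t 2.45 q [ 0.014 -0.022  1.81   0.     1.356 -0.196] pos [0.5174 0.0586 0.1411] yaw 0.2095 zax [-2.2e-03  4.0e-04 -1.0e+00] shift cm [-0.06 -0.01  0.11] F [ 0.14  0.14 -0.07] Tq [-0.058 -0.096 -0.037] op 0.07494598635766515
```

Emit:
play_rows --increments '[[[-0.05,0,0.05,0],[-0.05,0,0.05,0],[-0.05,0,0.05,0],[-0.05,0,0.05,0],[-0.05,0,0.05,0]]]' --jaw 3.0 --squeeze 20

```text
t: 2.95
tool_pos: [0.5164, 0.0584, 0.1406]
orientation: [-3.124, -0.329, 0.005]
force: [-16.8, -3.0, 10.6]
opening: 0.0399
```

```bash
python3 rem.py .5168 .0585 .14
```

```text
t 2.95 q [ 0.014 -0.023  1.812  0.     1.356 -0.196] pos [0.5164 0.0584 0.1406] yaw 0.2096 zax [-3.3e-03  3.0e-04 -1.0e+00] shift cm [0.04 0.   0.06] F [-16.83  -2.96  10.62] Tq [-0.692  2.957 -0.025] op 0.039919015011310406
```

Emit:
play_rows --increments '[[[-0.06,0,-0.03,0],[-0.06,0,-0.03,0]]]'

```text
t: 3.15
tool_pos: [0.5161, 0.0584, 0.1409]
orientation: [-3.124, -0.329, 0.004]
force: [1.8, 0.3, -0.5]
opening: 0.0396
```

```bash
python3 rem.py .5168 .0585 .14
```

```text
t 3.15 q [ 0.014 -0.025  1.813  0.     1.356 -0.196] pos [0.5161 0.0584 0.1409] yaw 0.2096 zax [-2.6e-03  4.0e-04 -1.0e+00] shift cm [0.07 0.   0.09] F [ 1.82  0.26 -0.51] Tq [-0.005 -0.555 -0.017] op 0.03963261046841835
```

Emit:
play_rows --increments '[[[0,0,0,0.1],[0,0,0,0.2],[0,0,0,0.3],[0,0,0,0.4],[0,0,0,0.48]]]'

```text
t: 3.65
tool_pos: [0.5163, 0.0583, 0.1409]
orientation: [-3.112, 0.429, 0.003]
force: [1.6, 0.8, -1.3]
opening: 0.0398
```

```bash
cat > look.py <<'E'
import sys,plant
from ang import *
n=sys.argv[1]
c=plant.camera_params("wrist");p,d=plant.read_camera("wrist")
cv2.imwrite(f"pics/{n}.png",cv2.resize(p[100:300,200:440],None,fx=3,fy=3,interpolation=2));np.save(f"pics/{n}.npy",d);np.savez(f"pics/{n}c.npz",**c)
ang(c,p,d,np.array([.5165,.0586]))
p,d=plant.read_camera("top");cv2.imwrite(f"pics/{n}t.png",cv2.resize(p[150:250,240:350],None,fx=5,fy=5,interpolation=2))
E
python3 rem.py .5161 .0585 .141; python3 look.py w2
```

```text
t 3.65 q [ 0.014 -0.025  1.813  0.     1.355  0.288] pos [0.5163 0.0583 0.1409] yaw -0.2743 zax [-2.2e-03  3.0e-04 -1.0e+00] shift cm [-0.03 -0.01 -0.01] F [ 1.62  0.8  -1.27] Tq [-0.038 -0.453 -0.004] op 0.03976273158577024
green n 1298 [2.368 2.65  3.069] meandir 2.6632487996224357
ptr n 1 2.592724289427547
line n 259 3.289028867110682
```

View pics/w2.png

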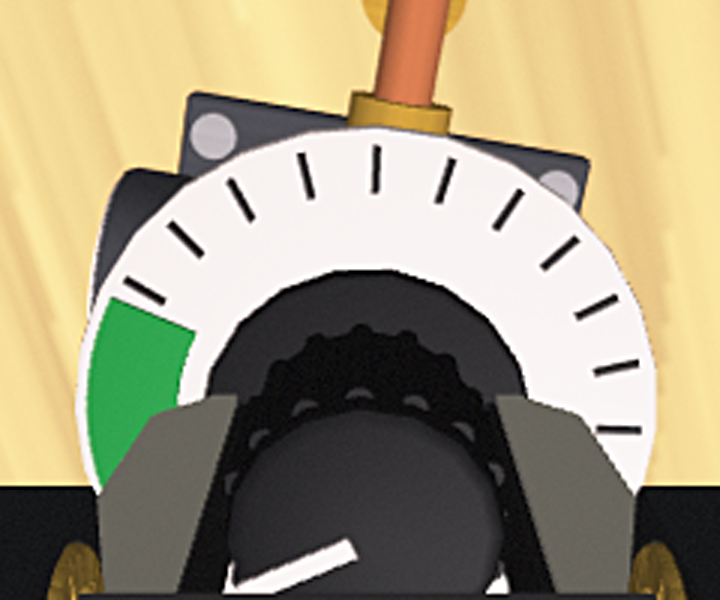

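```bash
python3 - <<'E'
from h import *
c=np.load("pics/w2c.npz")
f=lambda u,v,z:px2w(c,200+(u-1)/3,100+(v-1)/3,z)[:2]
an=lambda v:np.arctan2(v[1],v[0])%(2*np.pi)
print(an(f(235,579,.161)-f(345,540,.161)), an(f(250,590,.161)-f(352,553,.161)))
E
```

```text
3.2412920471803206 3.250574744279115
```

View pics/w2t.png

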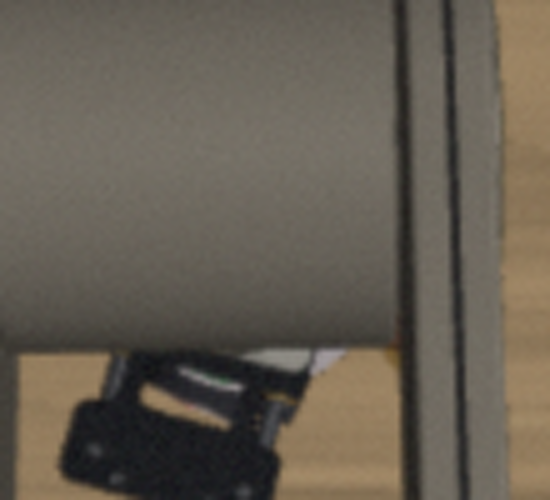

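Emit:
play_rows --increments '[[[0,0,0,0.05],[0,0,0,0.05],[0,0,-0.1,0.05],[0,0,-0.2,0.05]]]'

```text
t: 4.15
tool_pos: [0.5164, 0.0583, 0.1428]
orientation: [3.101, -0.5, -0.003]
force: [2.4, 0.2, -3.9]
opening: 0.04
```

```bash
python3 rem.py .5161 .0585 .141
```

```text
t 4.15 q [ 0.013 -0.026  1.811  0.     1.359  0.333] pos [0.5164 0.0583 0.1428] yaw -0.3199 zax [-2.1e-03  3.0e-04 -1.0e+00] shift cm [-0.03 -0.01  0.18] F [ 2.38  0.23 -3.93] Tq [-0.069 -0.62  -0.029] op 0.03996590686404541
```

Emit:
play_rows --increments '[[[0,0,-0.08,0],[0,0,-0.12,0],[0,0,-0.12,0]]]'

```text
t: 4.45
tool_pos: [0.5163, 0.0583, 0.1437]
orientation: [3.102, -0.5, -0.004]
force: [3.2, -0.1, -5.8]
opening: 0.0396
```

```bash
python3 rem.py .5161 .0585 .141
```

```text
t 4.45 q [ 0.013 -0.027  1.811  0.     1.361  0.333] pos [0.5163 0.0583 0.1437] yaw -0.3195 zax [-2.3e-03  3.0e-04 -1.0e+00] shift cm [-0.03 -0.01  0.27] F [ 3.24 -0.1  -5.81] Tq [-0.066 -0.829  0.009] op 0.03958940025129685
```

Emit:
play_rows --increments '[[[0,0,-0.03,0.02],[0,0,-0.03,0.04]]]'

```text
t: 4.65
tool_pos: [0.5163, 0.0583, 0.1439]
orientation: [3.09, -0.564, -0.004]
force: [3.9, 0.1, -6.4]
opening: 0.0395
```

```bash
python3 rem.py .5161 .0585 .141
```

```text
t 4.65 q [ 0.014 -0.028  1.81   0.     1.361  0.375] pos [0.5163 0.0583 0.1439] yaw -0.3611 zax [-2.2e-03  3.0e-04 -1.0e+00] shift cm [-0.03 -0.01  0.29] F [ 3.94  0.08 -6.43] Tq [-0.162 -0.984  0.104] op 0.03954258397286489
```

Emit:
play_rows --increments '[[[0,0,-0.03,0.02],[0,0,-0.03,0.04]]]'

```text
t: 4.85
tool_pos: [0.5163, 0.0583, 0.1442]
orientation: [3.078, -0.629, -0.004]
force: [4.0, 0.3, -5.6]
opening: 0.0398
```

```bash
python3 rem.py .5161 .0585 .141
```

```text
t 4.85 q [ 0.014 -0.028  1.81   0.     1.361  0.416] pos [0.5163 0.0583 0.1442] yaw -0.4029 zax [-2.2e-03  2.0e-04 -1.0e+00] shift cm [-0.03 -0.01  0.32] F [ 3.98  0.31 -5.61] Tq [-0.123 -1.023  0.104] op 0.03976421159389608
```

Emit:
play_rows --increments '[[[0,0,-0.02,0.02],[0,0,-0.02,0.04]]]'

```text
t: 5.05
tool_pos: [0.5164, 0.0582, 0.1443]
orientation: [3.064, -0.693, -0.003]
force: [4.1, -0.1, -5.6]
opening: 0.0397
```

Emit:
play_rows --increments '[[[0,0,-0.02,0.02],[0,0,-0.02,0.04]]]'

```text
t: 5.25
tool_pos: [0.5164, 0.0582, 0.1445]
orientation: [3.049, -0.757, -0.004]
force: [3.3, -0.2, -7.0]
opening: 0.0396
```

```bash
python3 rem.py .5161 .0585 .141
```

```text
t 5.25 q [ 0.013 -0.028  1.81   0.     1.362  0.5  ] pos [0.5164 0.0582 0.1445] yaw -0.4865 zax [-2.3e-03  2.0e-04 -1.0e+00] shift cm [-0.03 -0.01  0.35] F [ 3.33 -0.24 -6.99] Tq [-0.195 -1.049  0.093] op 0.03955460873309272
```

Emit:
play_rows --increments '[[[0,0,-0.01,0.02],[0,0,-0.01,0.04]]]'

```text
t: 5.45
tool_pos: [0.5164, 0.0582, 0.1449]
orientation: [3.032, -0.82, -0.003]
force: [2.7, -0.9, -2.9]
opening: 0.0395
```

```bash
python3 rem.py .5161 .0585 .141
```

```text
t 5.45 q [ 0.013 -0.028  1.809  0.     1.363  0.542] pos [0.5164 0.0582 0.1449] yaw -0.5283 zax [-2.1e-03  2.0e-04 -1.0e+00] shift cm [-0.04 -0.01  0.39] F [ 2.73 -0.93 -2.9 ] Tq [-0.112 -0.644  0.042] op 0.0394973303018921
```

Emit:
play_rows --increments '[[[0,0,-0.01,0.02],[0,0,-0.01,0.04]]]'

```text
t: 5.65
tool_pos: [0.5165, 0.0583, 0.1454]
orientation: [3.015, -0.883, -0.003]
force: [2.5, 1.2, -1.2]
opening: 0.0397
```

```bash
python3 rem.py .5161 .0585 .141
```

```text
t 5.65 q [ 0.014 -0.029  1.809  0.     1.364  0.583] pos [0.5165 0.0583 0.1454] yaw -0.57 zax [-1.9e-03  2.0e-04 -1.0e+00] shift cm [-0.04 -0.    0.44] F [ 2.5   1.16 -1.24] Tq [-0.138 -0.401  0.101] op 0.03965490696142494
```

Emit:
play_rows --increments '[[[0,0,0,-0.02],[0,0,-0.05,-0.02],[0,0,-0.1,-0.02]]]'

```text
t: 5.95
tool_pos: [0.5165, 0.0582, 0.1465]
orientation: [3.023, -0.853, -0.003]
force: [1.6, -0.2, -2.1]
opening: 0.0398
```

```bash
python3 rem.py .5161 .0585 .141
```

```text
t 5.95 q [ 0.013 -0.03   1.808  0.     1.366  0.563] pos [0.5165 0.0582 0.1465] yaw -0.5498 zax [-1.9e-03  2.0e-04 -1.0e+00] shift cm [-0.04 -0.    0.55] F [ 1.63 -0.21 -2.15] Tq [-0.066 -0.518 -0.006] op 0.03979991961985017
```

Emit:
play_rows --increments '[[[0,0,-0.1,0],[0,0,-0.2,0],[0,0,-0.3,0]]]'

```text
t: 6.25
tool_pos: [0.5165, 0.0582, 0.1496]
orientation: [3.023, -0.853, -0.003]
force: [2.6, -0.2, -2.4]
opening: 0.0398
```

```bash
python3 rem.py .5161 .0585 .141
```

```text
t 6.25 q [ 0.013 -0.033  1.805  0.     1.372  0.563] pos [0.5165 0.0582 0.1496] yaw -0.5498 zax [-1.9e-03  2.0e-04 -1.0e+00] shift cm [-0.04 -0.    0.86] F [ 2.56 -0.18 -2.39] Tq [-0.11  -0.566  0.006] op 0.039756980548868136
```

Free lift. Continuing toward the top stop (TCP about 0.156).

Emit:
play_rows --increments '[[[0,0,-0.1,0],[0,0,-0.2,0],[0,0,-0.3,0],[0,0,-0.4,0]]]'

```text
t: 6.65
tool_pos: [0.5164, 0.0582, 0.1537]
orientation: [3.023, -0.853, -0.003]
force: [1.9, -0.2, -2.9]
opening: 0.0397
```

Emit:
play_rows --increments '[[[0,0,-0.1,0],[0,0,-0.2,0]]]'

```text
t: 6.85
tool_pos: [0.5165, 0.0582, 0.1558]
orientation: [3.023, -0.853, -0.003]
force: [2.7, -0.1, -5.4]
opening: 0.0396
```

```bash
python3 rem.py .5161 .0585 .141
```

```text
t 6.85 q [ 0.013 -0.038  1.798  0.     1.383  0.563] pos [0.5165 0.0582 0.1558] yaw -0.5497 zax [-1.9e-03  2.0e-04 -1.0e+00] shift cm [-0.04 -0.    1.48] F [ 2.72 -0.05 -5.43] Tq [-0.12  -0.535  0.007] op 0.03963794474118292
```

Emit:
play_rows --increments '[[[0,0,-0.03,0],[0,0,-0.03,0]]]'

```text
t: 7.05
tool_pos: [0.5164, 0.0582, 0.1558]
orientation: [3.023, -0.853, -0.003]
force: [4.2, -0.1, -5.8]
opening: 0.0393
```

Emit:
play_rows --increments '[[[0,0,0,0],[0,0,0,0],[0,0,0,0],[0,0,0,0],[0,0,0,0]]]' --jaw 7.5

```text
t: 7.55
tool_pos: [0.5164, 0.0582, 0.156]
orientation: [3.023, -0.853, -0.003]
force: [-0.0, -0.0, 0.5]
opening: 0.0735
```

```bash
python3 rem.py .5161 .0585 .141
```

```text
t 7.55 q [ 0.013 -0.038  1.798  0.     1.384  0.563] pos [0.5164 0.0582 0.156 ] yaw -0.5498 zax [-2.e-03  2.e-04 -1.e+00] shift cm [-0.04 -0.01  1.5 ] F [-0.01 -0.02  0.5 ] Tq [ 0.006 -0.029 -0.022] op 0.07349809478095365
```

Emit:
play_rows --increments '[[[0,0,-3,0],[0,0,-6,0],[0,0,-9,0],[0,0,-10,0],[0,0,-10,0]]]'

```text
t: 8.05
tool_pos: [0.5177, 0.0583, 0.2577]
orientation: [-3.023, 0.853, -0.002]
force: [0.2, -0.3, 0.5]
opening: 0.0747
```

```bash
sed -i 's/\[.5165,.0586\])/[.5165,.0586]),lift=.015/' look.py; python3 rem.py .5161 .0585 .141; python3 look.py w3; python3 - <<'E'
from h import *
W=dep2w(np.load("pics/w3c.npz"),np.load("pics/w3.npy"))
m=(np.hypot(W[...,0]-.5165,W[...,1]-.0586)<.012)&(W[...,2]>.13);print(m.sum(),np.median(W[m],0))
E
```

```text
t 8.05 q [ 0.013 -0.096  1.667  0.     1.57   0.563] pos [0.5177 0.0583 0.2577] yaw -0.5498 zax [ 1.5e-03  3.0e-04 -1.0e+00] shift cm [-0.16  0.07 11.67] F [ 0.24 -0.34  0.48] Tq [-0.005 -0.004 -0.004] op 0.0746847367776371
green n 749 [2.377 2.811 3.266] meandir 2.8137914092281706
ptr n 14 3.0437468871035396
line n 119 3.0919320521931417
901 [0.51666665 0.05883782 0.17485262]
```

View pics/w3.png

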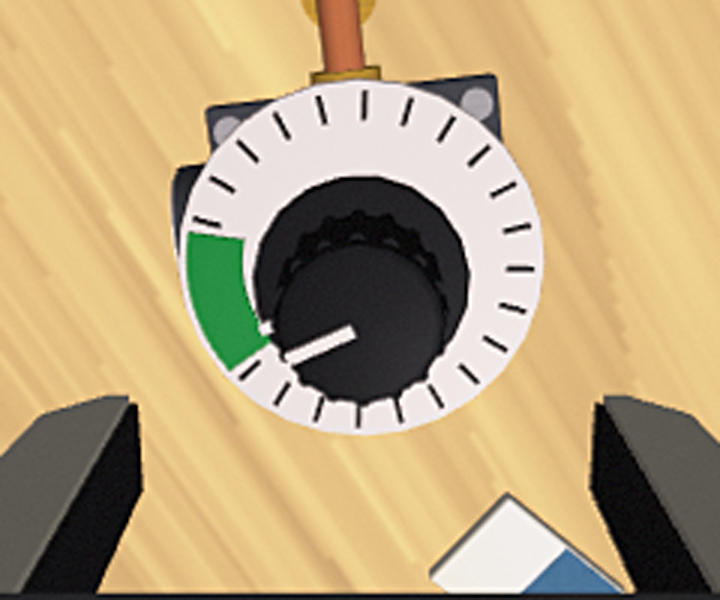

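The knob top measures 0.175 m, up from about 0.160 m at the start. The pointer tip, at crop (265,327), lies inside the green band.

```bash
python3 -c "
from plant import *
print(read_state()['t'],close_job())"
```

```text
the job is handed in; nothing more can be done
8.15 None
```

The regulator is set: the pointer is in the green band, the knob is up at its top stop, and I let go and handed the job in at 8.15 s.

**What I did:** I turned the knob about 0.53 rad clockwise to just inside the band. I then turned it on in 0.04 rad steps under a pull of about 6 N (7 N at most). About 0.2 rad further on the pull fell to 1–3 N, which showed the notch. From there it lifted freely at 2–3 N to the top stop, where I felt about 5.5 N.

**Last checks after letting go:**
- **Lift:** the wrist camera puts the knob top at 0.175 m, against about 0.160 m at the start. That is 14–15 mm of lift, and locked is over 11 mm.
- **Pointer:** it stands at about 3.04–3.09 rad, inside the band measured at about 2.4–3.27 rad.
- **Clearance:** the gripper is open about 80 mm above the knob, with essentially no force on it.

**Less certain:**
- **First grip:** it was slightly off centre. It pushed sideways with 17 N and down with 11 N until I re-centred; this was before any lifting.
- **Band width:** the camera gave 0.9 rad against 0.84 stated, so angles are good to about 0.04 rad.
- **Jar, cup and tile:** the arm never came near them, but I did not measure their positions again at the end.

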